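# Turn a radio module over on its fixture with a thin lifter

### The job

Pick up the upright lifter by its grip, slide its blade flat along the low bed under the module's near edge and push the module, still flat, against the ledge with a light steady push of about 5 N for half a second. Then tilt the module up with the blade and tip it over the ledge, so that it lies upside down and flat on the high bed, and stand the lifter back on the blue mat. Be gentle (never more than about 15 N on the module or 25 N on the fixture), do not touch the module with the gripper and leave the other things where they are.

Things in the scene. Friction and masses are not known exactly. Their poses are not given: they have to be found in the camera images.
- fixture: Fixed grey turn-over fixture, 181 x 90 mm, on the blue mat. Origin: on its underside, mid-width; +x points from the low bed to the high bed (roughly away from the robot), z up. Low bed: from x -100 mm to the ledge, top at z 10 mm. High bed: beyond the ledge to x 75 mm, top at z 16 mm, then a 6 mm thick end rim, top at z 26 mm. The ledge is an upright 6 mm step between them.
- ledge (a point): Rearmost setting of the ledge's foot, mid-width, at the height of the low bed's top; axes as the fixture's. The ledge is a dark steel bar across the fixture, locked anywhere from 0 to 8 mm nearer to the low bed (-x) than this point. Its setting is not measured: find it by pushing the module gently against it.
- module_center (a point): Centre of the loose flat radio module (about 45 g, 50 x 44 x 9 mm), 4.5 mm above its underside. It starts on the low bed, plain steel cover with black chips up, a few to 20 mm short of the ledge and slightly turned. x towards the ledge, z up at the start (down when turned over). With its far edge against the ledge its centre is 25 mm before the bar.
- module: The same module; origin at the centre of its underside. A green circuit board 50 (x) x 44 (y) x 2 mm lies between two flat metal covers 34 (x) x 36 (y) x 3.5 mm. So the board overhangs the covers by 8 mm at the near and far edges, with a 3.5 mm high gap under the overhang, ended by the upright side of the lower cover.
- lifter_grip (a point): On the grip's axis, 33.5 mm above the blade's underside. The loose lifter (90 g) stands on the mat: flat steel blade 100 mm long (x -15 to +85 mm from the grip's axis), 26 mm wide, 2 mm thick, with an upright black grip 24 (x) x 14 (y) mm reaching 65 mm above the blade's underside. x points to the blade's tip, z up. Grip it across y from above.
- lifter_tip (a point): Middle of the blade's front edge, half-way through its 2 mm thickness; 85 mm in x from the grip's axis, 32.5 mm below point lifter_grip. Axes as the lifter's.
- lifter: The same lifter; origin on the grip's axis at the blade's underside.
- mat: Fixed blue bench mat 520 x 960 x 3 mm; origin at the centre of its underside.
- flux_bottle: White bottle, 42 mm diameter, 110 mm high, standing; origin at its foot. Leave alone.
- solder_spool: Metal spool, 56 mm diameter, 46 mm high, standing; origin at its foot. Leave alone.
- parts_tray: Black open tray with three compartments, 90 x 120 x 25 mm; origin under its centre. Leave alone.
- screwdriver: Screwdriver 160 mm long lying on the mat; origin under its middle. Leave alone.
Things that resemble listed ones, but are neither listed nor needed, are in the scene too. What is shaped like the lifter but red or yellow is not meant.

How it is judged:
By the outcome, as a careful person would: the job done as asked, in the order asked, and still so for the second after the job is handed in, with the robot touching nothing.
It also fails if it takes over 72 s, if anything falls off the work surface, if the arm or the gripper's body presses on something with over 40 N, if the wrist force passes 120 N, or if a joint passes its speed limit or range.

### The arm

A 6-joint arm with a two-finger parallel gripper is mounted at the origin on the work surface. World frame = base frame: x ahead of the robot, y to its left, z up, the work surface at z = 0. Lengths are in mm, angles in rad, forces in N, time in s.
With the tool pointing down it reaches from about 350 to 1000 mm from the base axis. Payload 7.1 kg.
Tool frame: the origin (TCP) lies between the finger pads; the fingertips stand 17 mm ahead of it and the grasp point (between the pads) lies 2 mm behind it; z points along the fingers, y is the line along which they close (so a half turn about z gives the same grasp; the last joint's range is limited). The gripper opens to 85 mm and grips with 20 to 120 N. Pads are 22 mm wide; open, the fingers measure 114 mm over their backs; the gripper's body (76 mm by 85 mm) begins 54 mm behind the grasp point. The pads swing forward as they close: fully open they stand 13 mm farther back than shut.
Start: joints at [-1.141, 0.423, 1.63, -0, 1.089, -0.019], TCP at [271.192, -563.081, 248.319] pointing down, gripper open.
Joint ranges: [-3, 3], [-0.9, 2.11], [0.09, 2.58], [-1.31, 4.45], [0.11, 2.69], [-2.54, 2.54]. Speed limits (rad/s): [2.39, 2.39, 3.01, 3.14, 3.14, 3.14].

### API

Orientations are given as a unit quaternion [x, y, z, w].
In Python, from plant import bot gives the robot as it stands.
- The arm moves only by the tool servo_tool, never from a script. Its argument "plan" is text: rows parted by semicolons, each of 4 numbers parted by spaces: the shift along the tool's x, y, z in m, then the turn about the tool's z in rad. In form: dx dy dz spin; .... A call has 1 to 20 rows; each row shifts and turns the commanded pose from where the row before left it, along the tool's axes as they then stand; what a row does not reach is not made up. A row lasts 1/8 s, in which the tool goes at most 62.5 mm and 10.7 degrees, less where a joint would pass 70% of its speed; a pose out of reach is approached as far as the arm can. A call with a gripper value outside its range is refused whole. "jaw" is the gripper's target within -1 to 1 (fully open at 1, half-way at 0, shut at -1), set as the call begins (left out, the last holds). The fingers move at their own pace and stop on an object; "squeeze" is the grip in N (left out, the last holds). Time passes only in rows, so rows that do not move let the fingers close. It gives the time, the measured TCP pose, the force, the opening and the grip force at its end, in the units of the state.
- bot.sense(): the state, without advancing time (a new reading comes with each control period).
- bot.get_image(name): name is "scene" or "top"; returns the picture (400x640x3 uint8, blue, green, red); there is no depth.
- bot.camera_model(name): a dict with "camera_matrix" (3x3 intrinsics, pixels), "extrinsics" (4x4, takes a point from world to camera coordinates). Camera axes: x right, y down, z forward; pixel columns grow to the right and rows downward; lengths in mm; the calibration is good to about 2 mm. A picture is of the moment at which its call begins. camera_model takes no time and is no camera call.
- bot.sign_off(): hands the job in; it is judged then, once.
The state is a dict: "t": time; "joint_positions": joint angles; "joint_velocities": joint speeds; "tau": joint torques, N m; "tool_pos": TCP position; "tcp_rot": TCP orientation; "ft_force": force on the tool from outside, world axes, zero at the start; "wrist_torque": the same for the moment, N m; "opening": finger opening in mm; "grasp_force": force on a finger pad.
Only numpy, scipy, OpenCV 4.12 (cv2) and the standard library are available. Lean on these libraries where they do the work, as an engineer would, in place of code of your own. Each camera call takes 0.05 s, during which the arm holds its last target. There are 200 camera calls.

## Working session

There is one attempt and no reset: what is moved stays moved. The work goes in short steps, Python scripts to look and compute and a tool call to move; the robot and the scene stay as the last step left them, time stands still between calls to the robot, and variables do not carry over. Pictures are saved under pics/ and viewed, at most 10 in all, crops included, and the job is handed in when it is done.

Besides the shell and the picture viewer there is one more tool, called after "Call:" as name(argument=value, ...), one argument or row to a line, values as JSON. servo_tool: Moves the arm, as the interface text tells. Its arguments: {"type":"object","properties":{"plan":{"type":"string"},"jaw":{"type":"number"},"squeeze":{"type":"number"}},"required":["plan"]}

```bash
mkdir -p pics; ls
python3 - <<'E'
from plant import bot
import cv2,numpy as np
print(bot.sense())
for n in("scene","top"):
    im=bot.get_image(n); cv2.imwrite(f"pics/{n}0.png",im)
    m=bot.camera_model(n); print(n,np.round(m["camera_matrix"],2).tolist(),np.round(m["extrinsics"],4).tolist())
E
```

```text
pics
{'t': 0.0, 'joint_positions': array([-1.14099499e+00,  4.23834151e-01,  1.63072201e+00,  2.08050410e-06,
        1.08861517e+00, -1.89798162e-02]), 'joint_velocities': array([ 1.66155704e-05,  4.84044338e-04,  1.89029616e-03,  2.92289516e-04,
        1.32041459e-04, -3.63839770e-05]), 'tau': array([ 1.16167459e-03, -5.57383561e+01, -2.81736356e+01, -7.68524819e-05,
        7.30085725e-03,  1.73984176e-05]), 'tool_pos': array([ 270.97621669, -562.60023059,  247.53728119]), 'tcp_rot': array([ 9.74929696e-01,  2.22511719e-01, -1.60099129e-04, -7.72933356e-04]), 'ft_force': array([ 0.22364041, -0.02910457,  0.87446459]), 'wrist_torque': array([ 0.0200378 , -0.04636766,  0.04717641]), 'grasp_force': 0.0, 'opening': 85.61472415110991}
scene [[379.91, 0.0, 317.21], [0.0, 379.91, 197.92], [0.0, 0.0, 1.0]] [[-0.6935, 0.7203, -0.0144, 332.8536], [0.5908, 0.5572, -0.5835, -242.4918], [-0.4123, -0.4132, -0.812, 1125.9256], [0.0, 0.0, 0.0, 1.0]]
top [[380.32, 0.0, 321.33], [0.0, 380.32, 197.1], [0.0, 0.0, 1.0]] [[0.0141, -0.9998, 0.0164, -30.6094], [-0.9837, -0.0168, -0.1789, 478.6251], [0.1791, -0.0137, -0.9837, 869.7021], [0.0, 0.0, 0.0, 1.0]]
```

View pictures.

View pics/scene0.png

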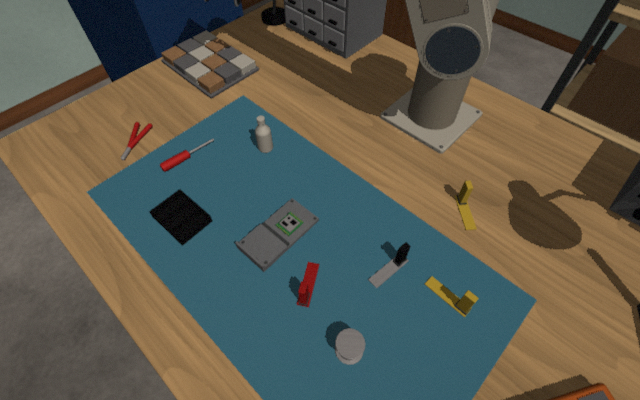

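View pics/top0.png

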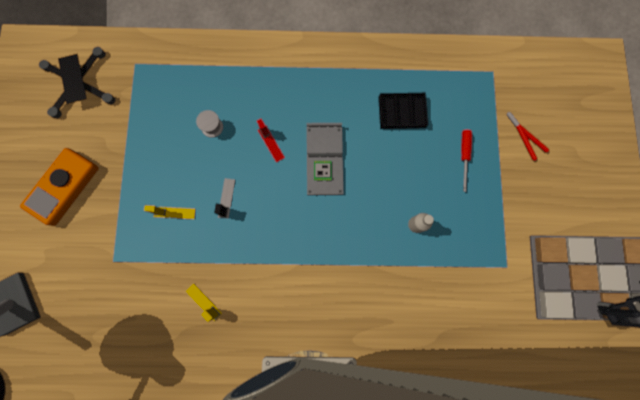

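Pictures: the scene view shows the black-gripped grey lifter at (402,254), tip near (376,281). Look-alikes: red lifter (308,285), yellow ones (452,297) and (466,205). In the top view the wanted one is at (222,210) with its tip at about (229,180); the fixture is at (325,160) with the green module at (322,170). I choose the grey/black one and check it in a crop.

```bash
cat > h.py <<'E'
import cv2,numpy as np
from plant import bot
def ray(n,uv,z):
    m=bot.camera_model(n);K=m["camera_matrix"];E=np.array(m["extrinsics"]);R=E[:3,:3];c=-R.T@E[:3,3]
    d=R.T@np.linalg.inv(K)@np.array([uv[0],uv[1],1.]);return c+d*(z-c[2])/d[2]
def proj(n,p):
    m=bot.camera_model(n);E=np.array(m["extrinsics"]);q=m["camera_matrix"]@(E[:3,:3]@np.array(p,float)+E[:3,3]);return q[:2]/q[2]
E
python3 - <<'E'
from h import *
t=cv2.imread("pics/top0.png");s=cv2.imread("pics/scene0.png")
a=cv2.resize(t[115:225,205:355],(800,587),interpolation=cv2.INTER_CUBIC); 
b=cv2.resize(s[195:305,230:420],(800,463),interpolation=cv2.INTER_CUBIC)
cv2.imwrite("pics/c_top.png",a);cv2.imwrite("pics/c_sc.png",b)
hsv={"top":cv2.cvtColor(t,cv2.COLOR_BGR2HSV),"scene":cv2.cvtColor(s,cv2.COLOR_BGR2HSV)}
for n,boxs in (("top",{"lift":(205,165,245,225),"fix":(300,118,350,200)}),("scene",{"lift":(360,235,420,295),"fix":(230,190,325,275)})):
    for k,(x0,y0,x1,y1) in boxs.items():
        h=hsv[n][y0:y1,x0:x1]; m=((h[...,1]<70)&(h[...,2]>75)).astype(np.uint8)
        if k=="fix": m=((h[...,0]<80)|(h[...,0]>115)|(h[...,1]<70)).astype(np.uint8)
        cs=max(cv2.findContours(m,0,1)[0],key=cv2.contourArea)
        bx=cv2.boxPoints(cv2.minAreaRect(cs))+[x0,y0]
        z=5 if k=="lift" else (19 if n=="top" else 16)
        print(n,k,np.round(bx,1).tolist(),[np.round(ray(n,p,z)[:2],0).tolist() for p in bx])
    h=hsv[n];m=cv2.inRange(h,(45,80,40),(85,255,255));
    x0,y0,x1,y1=boxs["fix"];mm=np.zeros_like(m);mm[y0:y1,x0:x1]=m[y0:y1,x0:x1]
    pts=cv2.findNonZero(mm);r=cv2.minAreaRect(pts);bx=cv2.boxPoints(r)
    print(n,"mod",r,[np.round(ray(n,p,18.5)[:2],1).tolist() for p in bx])
    m=(h[...,2]<45).astype(np.uint8);x0,y0,x1,y1=boxs["lift"];mm=np.zeros_like(m);mm[y0:y1,x0:x1]=m[y0:y1,x0:x1]
    pts=cv2.findNonZero(mm);r=cv2.minAreaRect(pts);print(n,"grip",r,ray(n,r[0],50))
E
```

```text
top lift [[218.8, 206.3], [223.6, 177.1], [235.2, 179.0], [230.3, 208.2]] [[458.0, 230.0], [533.0, 223.0], [529.0, 194.0], [454.0, 202.0]]
top fix [[305.6, 123.0], [342.0, 122.3], [343.3, 194.0], [307.0, 194.7]] [[675.0, 19.0], [679.0, -74.0], [492.0, -78.0], [489.0, 12.0]]
top mod ((322.5, 170.5), (19.0, 17.0), 90.0) [[575.3, -3.8], [576.2, -46.5], [527.2, -47.0], [526.5, -4.7]]
top grip ((220.80770874023438, 210.4615478515625), (11.570852279663086, 10.78638744354248), 11.309932708740234) [441.76527379 213.50526385  50.        ]
scene lift [[367.2, 279.1], [400.2, 250.9], [408.6, 260.7], [375.6, 288.9]] [[528.0, 197.0], [423.0, 207.0], [430.0, 235.0], [533.0, 224.0]]
scene fix [[233.5, 243.3], [291.1, 189.3], [319.3, 219.4], [261.8, 273.4]] [[675.0, -77.0], [477.0, -93.0], [493.0, 20.0], [679.0, 25.0]]
scene mod ((289.0452575683594, 223.5497589111328), (17.018619537353516, 21.256458282470703), 47.72631072998047) [[575.3, -43.9], [521.9, -46.2], [528.1, -0.8], [580.2, 0.3]]
scene grip ((401.4137878417969, 253.9655303955078), (10.39893913269043, 23.76900291442871), 21.801406860351562) [451.78727761 222.25084987  50.        ]
```

View pics/c_top.png

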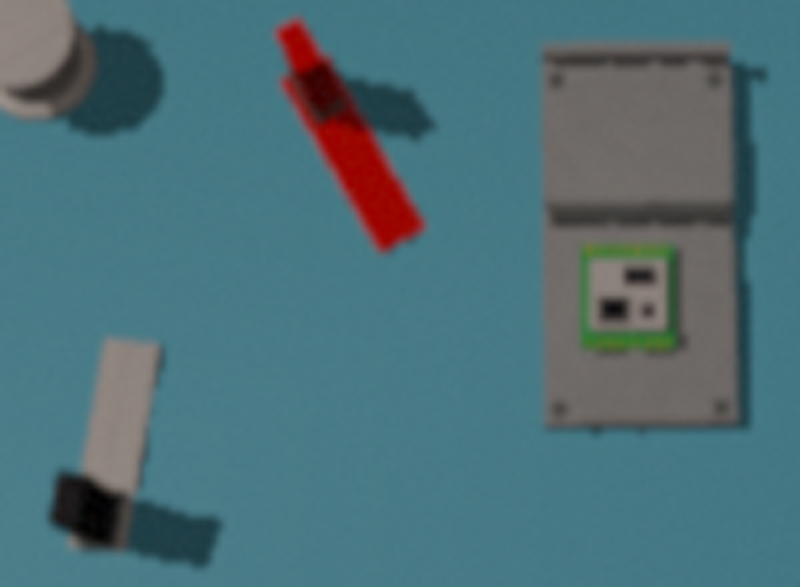

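View pics/c_sc.png

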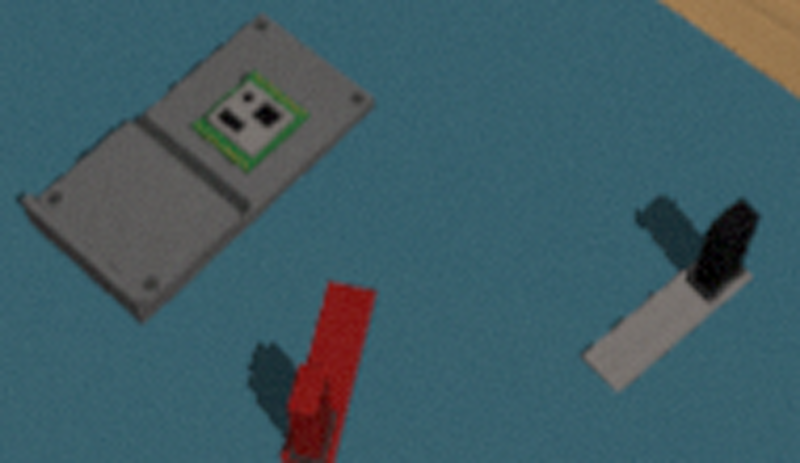

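The crops confirm the grey blade with a black grip, distinct from the red one. In the top crop the tip edge is at (105,340)-(162,345), the fixture's near edge at (547,429)-(738,427), and the module's corners at (582,248),(675,244),(677,348),(584,350).

Run:
```python
from h import *
T=lambda x,y:((x+.5)/5.333-.5+205,(y+.5)/(587/110)-.5+115)
S=lambda x,y:((x+.5)/4.2105-.5+230,(y+.5)/4.2105-.5+195)
def show(l,n,f,pts,z):
    print(l,n,[np.round(ray(n,f(*p),z)[:2],1).tolist() for p in pts])
show("blade tipL,tipR,rearL,rearR","top",T,[(105,340),(162,345),(68,548),(127,550)],5)
show("blade tipL?,tipR,rearR","scene",S,[(618,391),(583,352),(750,275)],5)
show("fix near L,R","top",T,[(547,429),(738,427)],13)
show("fix near","scene",S,[(262,14),(375,100)],13)
show("fix rim far","top",T,[(543,42),(730,43)],29)
show("fix rim far","scene",S,[(18,198),(145,308)],29)
show("ledge top edge","top",T,[(548,207),(733,207)],19)
show("ledge foot","top",T,[(548,224),(735,224)],13)
show("ledge top/foot","scene",S,[(145,113),(250,203)],19)
show("ledge top/foot","scene",S,[(135,122),(245,213)],19)
show("mod","top",T,[(582,248),(675,244),(677,348),(584,350)],18.5)
show("mod","scene",S,[(250,70),(311,112),(246,170),(192,126)],18.5)
# lifter grip top corners
show("grip top","top",T,[(58,471),(97,478),(88,535),(50,522)],68)
show("grip top","scene",S,[(738,197),(760,212)],68)
```

```text
blade tipL,tipR,rearL,rearR top [[529.9, 221.1], [528.0, 194.2], [431.0, 232.3], [430.5, 205.0]]
blade tipL?,tipR,rearR scene [[529.0, 222.9], [524.9, 196.6], [430.2, 232.8]]
fix near L,R top [[489.3, 11.7], [491.8, -77.3]]
fix near scene [[493.4, -74.2], [491.0, 15.8]]
fix rim far top [[672.8, 17.1], [674.1, -71.7]]
fix rim far scene [[674.1, -72.7], [669.7, 24.7]]
ledge top edge top [[594.7, 13.3], [596.4, -74.1]]
ledge foot top [[588.2, 13.3], [589.9, -75.5]]
ledge top/foot scene [[588.5, -69.2], [587.5, 15.0]]
ledge top/foot scene [[596.3, -68.9], [593.6, 17.5]]
mod top [[575.2, -3.1], [577.9, -46.9], [527.8, -48.3], [526.0, -4.9]]
mod scene [[527.8, -47.7], [523.9, -2.3], [574.7, -1.6], [576.0, -44.0]]
grip top top [[456.8, 222.4], [454.0, 205.3], [429.0, 207.7], [434.4, 224.4]]
grip top scene [[432.3, 213.2], [431.7, 226.3]]
```

Call:
servo_tool(
  plan="0 0 0 0.1385; 0 0 0 0.1385; 0 0 0 0.1385; 0 0 0 0.1385; 0.0065 -0.0567 0 0; 0.0065 -0.0567 0 0; 0.0065 -0.0567 0 0; 0.0065 -0.0567 0 0; 0.0065 -0.0567 0 0; 0.0065 -0.0567 0 0; 0.0065 -0.0567 0 0; 0.0065 -0.0567 0.014 0; 0.0065 -0.0567 0.014 0; 0.0065 -0.0567 0.014 0; 0.0065 -0.0567 0.014 0; 0.0065 -0.0567 0.014 0; 0.0065 -0.0567 0.014 0; 0.0065 -0.0567 0.014 0; 0 0 0 0; 0 0 0 0",
  jaw=1,
)

```text
t: 2.6
tool_pos: [444.3, 216.5, 149.9]
tcp_rot: [0.999, -0.052, -0.001, 0.0]
ft_force: [0.4, -0.4, -0.1]
opening: 84.8
grasp_force: 0.0
```

```bash
cat >> h.py <<'E'
def st():
    s=bot.sense();q=s["tcp_rot"];p=s["tool_pos"];yaw=2*np.arctan2(q[1],q[0])
    from scipy.spatial.transform import Rotation as R
    zt=R.from_quat(q).apply([0,0,1])
    print("t%.2f"%s["t"],"p",np.round(p,1),"yaw %.4f"%yaw,"z",np.round(zt[:2],4),"F",np.round(s["ft_force"],2),"op %.1f gf %.1f"%(s["opening"],s["grasp_force"]),"j6 %.2f"%s["joint_positions"][5]);return p,yaw
def go(p,yaw,tx,ty,tz,tyaw):
    d=np.array([tx,ty])-p[:2];y=tyaw
    print("spin %.4f then dx %.1f dy %.1f dz %.1f mm"%(yaw-tyaw,d@[np.cos(y),np.sin(y)],d@[np.sin(y),-np.cos(y)],p[2]-tz))
E
python3 - <<'E'
from h import *
p,y=st();p,y=st();go(p,y,444.5,217.3,34.5,-.105)
E
```

```text
t2.60 p [444.3 216.5 149.9] yaw -0.1042 z [-0.0014 -0.0008] F [ 0.38 -0.44 -0.1 ] op 84.8 gf 0.0 j6 2.10
t2.60 p [444.3 216.5 149.9] yaw -0.1042 z [-0.0014 -0.0008] F [ 0.38 -0.44 -0.1 ] op 84.8 gf 0.0 j6 2.10
spin 0.0008 then dx 0.1 dy -0.8 dz 115.4 mm
```

Call:
servo_tool(
  plan="0 -0.0008 0.03 0; 0 0 0.03 0; 0 0 0.03 0; 0 0 0.015 0; 0 0 0.0104 0; 0 0 0 0; 0 0 0 0",
)

```text
t: 3.48
tool_pos: [445.7, 217.7, 35.6]
tcp_rot: [0.999, -0.053, 0.001, -0.0]
ft_force: [0.2, 0.4, 0.1]
opening: 85.5
grasp_force: 0.0
```

Call:
servo_tool(
  plan="0 0 0 0; 0 0 0 0; 0 0 0 0; 0 0 0 0; 0 0 0 0; 0 0 0 0; 0 0 0 0; 0 0 0 0",
  jaw=-1,
  squeeze=60,
)

```text
t: 4.47
tool_pos: [445.2, 217.6, 35.1]
tcp_rot: [0.999, -0.053, 0.0, -0.0]
ft_force: [-2.1, 0.5, 5.0]
opening: 13.4
grasp_force: 58.9
```

Run:
```python
from h import *
p,y=st()
```

```text
t4.47 p [445.2 217.6  35.1] yaw -0.1052 z [0.0002 0.0001] F [-2.08  0.48  5.03] op 13.4 gf 58.9 j6 2.11
```

Call:
servo_tool(
  plan="0 0 -0.005 0; 0 0 -0.015 0; 0 0 -0.02 0; 0 0 0 -0.065; 0 0 0 -0.064; -0.003 0.031 0 0; -0.003 0.031 0 0; -0.003 0.031 0 0; -0.003 0.031 0 0; -0.003 0.031 0 0; -0.003 0.031 0 0; -0.003 0.031 0 0; -0.003 0.028 0 0; 0 0 0 0; 0 0 0 0; 0 0 0 0",
)

```text
t: 6.48
tool_pos: [427.1, -27.2, 75.1]
tcp_rot: [1.0, 0.012, 0.0, -0.0]
ft_force: [0.3, 0.3, -1.1]
opening: 13.5
grasp_force: 58.6
```

Run:
```python
from h import *
p,y=st()
t=bot.get_image("top");s=bot.get_image("scene")
a=cv2.resize(t[130:230,290:360],(420,600),interpolation=cv2.INTER_CUBIC)
b=cv2.resize(s[180:280,230:360],(380,292),interpolation=cv2.INTER_CUBIC)
c=np.zeros((600,800,3),np.uint8);c[:,:420]=a;c[:292,420:]=b
cv2.imwrite("pics/s1.png",c);cv2.imwrite("pics/top1.png",t);cv2.imwrite("pics/scene1.png",s)
for n in("top","scene"):
  print(n,proj(n,[p[0]+85*np.cos(y),p[1]+85*np.sin(y),p[2]-32.5+1]))
```

```text
t6.47 p [427.1 -27.2  75.1] yaw 0.0249 z [0.0003 0.    ] F [ 0.28  0.31 -1.15] op 13.5 gf 58.6 j6 1.45
top [322.3375545  183.63255068]
scene [299.70046517 206.72208745]
```

View pics/s1.png

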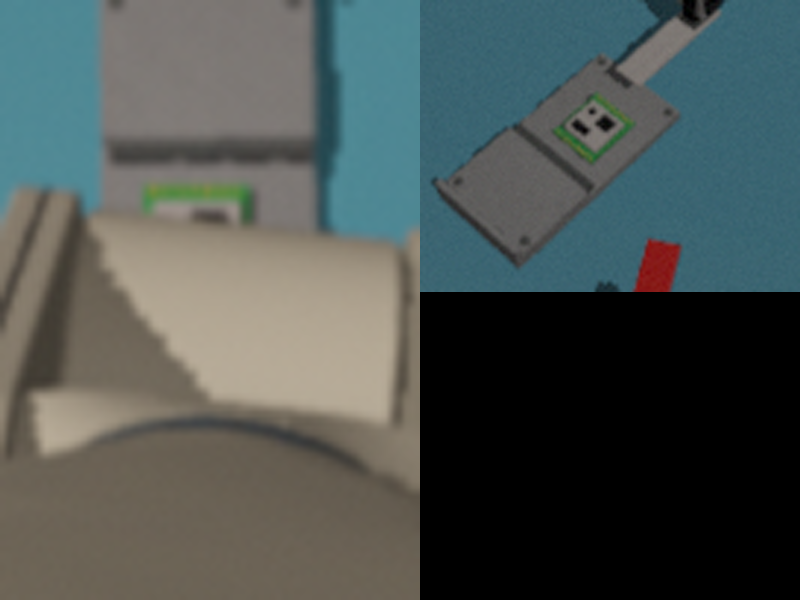

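The scene inset shows the tip edge at about px (300.1,206.2); the prediction from the TCP was (299.7,206.7). So the lifter sits true in the grip, and I lower it to the bed.

Call:
servo_tool(
  plan="0 0 0.01 0; 0 0 0.012 0; 0 0 0.005 0; 0 0 0.001 0; 0 0 0 0; 0 0 0 0",
)

```text
t: 7.32
tool_pos: [427.1, -28.0, 47.1]
tcp_rot: [1.0, 0.012, 0.0, 0.0]
ft_force: [-0.2, 0.4, -1.5]
opening: 13.6
grasp_force: 58.6
```

Call:
servo_tool(
  plan="0 0 0.0005 0; 0 0 0 0; 0 0 0 0",
)

```text
t: 7.7
tool_pos: [427.0, -27.9, 46.5]
tcp_rot: [1.0, 0.012, 0.0, -0.0]
ft_force: [-0.4, 0.5, -1.0]
opening: 13.3
grasp_force: 58.6
```

Call:
servo_tool(
  plan="0 0 0.0005 0; 0 0 0 0; 0 0 0 0",
)

```text
t: 8.07
tool_pos: [426.9, -27.9, 45.9]
tcp_rot: [1.0, 0.012, -0.0, -0.0]
ft_force: [-0.0, 0.3, -1.3]
opening: 13.4
grasp_force: 58.6
```

Call:
servo_tool(
  plan="0 0 0.0005 0; 0 0 0 0; 0 0 0 0",
)

```text
t: 8.45
tool_pos: [426.9, -27.9, 45.4]
tcp_rot: [1.0, 0.012, -0.0, -0.0]
ft_force: [-0.0, 0.7, -0.3]
opening: 13.2
grasp_force: 58.6
```

Call:
servo_tool(
  plan="0.004 0 0 0; 0.004 0 0 0; 0.004 0 0 0; 0.003 0 0 0; 0.003 0 0 0; 0 0 0 0; 0 0 0 0",
)

```text
t: 9.32
tool_pos: [444.8, -27.5, 45.4]
tcp_rot: [1.0, 0.012, -0.0, -0.0]
ft_force: [-0.2, 0.1, -1.5]
opening: 13.6
grasp_force: 58.6
```

Call:
servo_tool(
  plan="0.002 0 0 0; 0.002 0 0 0; 0.001 0 0 0; 0 0 0 0; 0 0 0 0",
)

```text
t: 9.95
tool_pos: [449.9, -27.4, 45.4]
tcp_rot: [1.0, 0.012, -0.0, -0.0]
ft_force: [-0.1, -0.4, -1.3]
opening: 13.4
grasp_force: 58.6
```

Run:
```python
from h import *
p,y=st()
s=bot.get_image("scene")
b=cv2.resize(s[190:260,250:340],(771,600),interpolation=cv2.INTER_CUBIC)
cv2.imwrite("pics/s2.png",b)
```

```text
t9.95 p [449.9 -27.4  45.4] yaw 0.0238 z [-0.0001  0.    ] F [-0.08 -0.42 -1.28] op 13.4 gf 58.6 j6 1.46
```

View pics/s2.png

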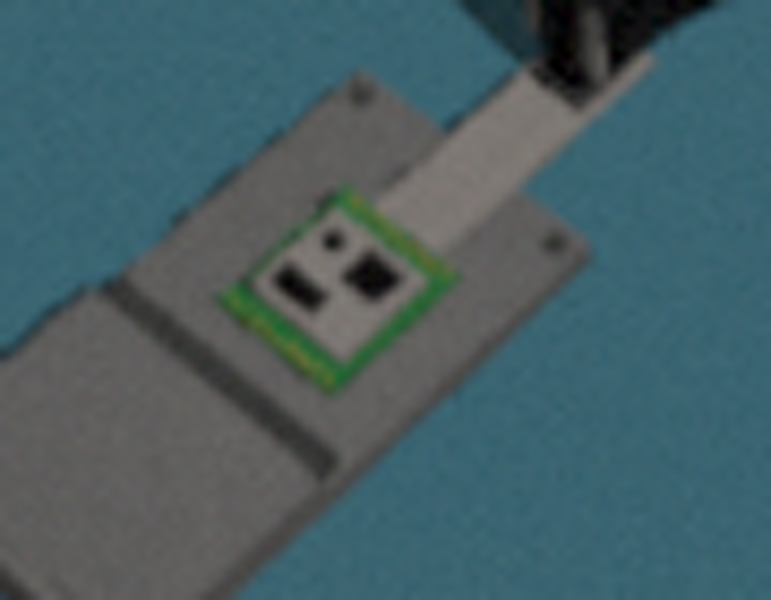

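Crop: the blade has slid under the near overhang of the module (px about (410,220) in the crop), centred, with the board flat on top and the ledge ahead.

Call:
servo_tool(
  plan="0.001 0 0.0003 0; 0.001 0 0 0; 0.001 0 0 0; 0.001 0 0 0; 0.001 0 0 0; 0.001 0 0 0; 0 0 0 0",
)

```text
t: 10.88
tool_pos: [456.2, -27.2, 45.1]
tcp_rot: [1.0, 0.012, 0.0, 0.0]
ft_force: [0.1, -1.1, -0.2]
opening: 13.2
grasp_force: 58.6
```

Call:
servo_tool(
  plan="0.0005 0 0 0; 0.0005 0 0 0; 0.0005 0 0 0; 0.0005 0 0 0; 0 0 0 0",
)

```text
t: 11.5
tool_pos: [458.1, -27.2, 45.1]
tcp_rot: [1.0, 0.012, 0.0, 0.0]
ft_force: [0.0, -0.5, -0.6]
opening: 13.2
grasp_force: 58.6
```

Call:
servo_tool(
  plan="0.0005 0 0 0; 0.0005 0 0 0; 0 0 0 0",
)

```text
t: 11.88
tool_pos: [459.0, -27.2, 45.1]
tcp_rot: [1.0, 0.012, 0.0, 0.0]
ft_force: [-1.3, -0.3, -0.8]
opening: 13.4
grasp_force: 58.6
```

Call:
servo_tool(
  plan="0.0005 0 0 0; 0.0005 0 0 0; 0 0 0 0",
)

```text
t: 12.25
tool_pos: [460.1, -27.2, 45.1]
tcp_rot: [1.0, 0.012, 0.0, 0.0]
ft_force: [0.1, 1.4, -1.1]
opening: 13.4
grasp_force: 58.6
```

Call:
servo_tool(
  plan="0.0004 0 0 0; 0.0004 0 0 0; 0 0 0 0",
)

```text
t: 12.62
tool_pos: [460.8, -27.1, 45.1]
tcp_rot: [1.0, 0.012, 0.0, 0.0]
ft_force: [-1.0, 0.4, -1.4]
opening: 13.6
grasp_force: 58.6
```

Call:
servo_tool(
  plan="0.0003 0 0 0; 0.0003 0 0 0; 0 0 0 0",
)

```text
t: 13.0
tool_pos: [461.4, -27.1, 45.1]
tcp_rot: [1.0, 0.012, 0.0, 0.0]
ft_force: [0.2, -0.8, -0.1]
opening: 13.3
grasp_force: 58.6
```

Call:
servo_tool(
  plan="0.0003 0 0 0; 0.0003 0 0 0; 0 0 0 0",
)

```text
t: 13.38
tool_pos: [462.0, -27.1, 45.1]
tcp_rot: [1.0, 0.012, 0.0, 0.0]
ft_force: [-0.6, -0.5, -0.2]
opening: 13.1
grasp_force: 58.6
```

Run:
```python
from h import *
p,y=st()
s=bot.get_image("scene")
b=cv2.resize(s[190:260,250:340],(771,600),interpolation=cv2.INTER_CUBIC)
cv2.imwrite("pics/s3.png",b)
```

```text
t13.38 p [462.  -27.1  45.1] yaw 0.0238 z [ 0.0001 -0.    ] F [-0.58 -0.54 -0.24] op 13.1 gf 58.6 j6 1.46
```

View pics/s3.png

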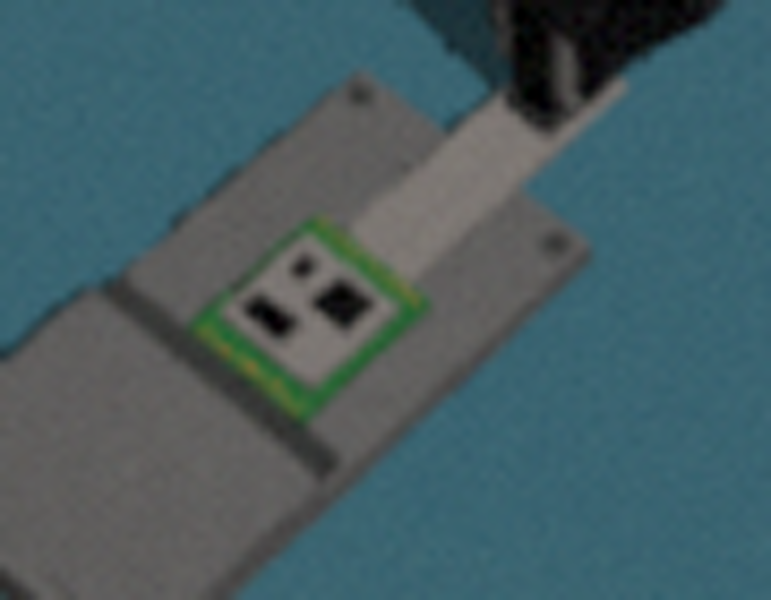

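The module has moved with the blade, is square to the ledge, and its far edge (crop (250,370)) is about at the bar. I continue in fine steps.

Call:
servo_tool(
  plan="0.0004 0 0 0; 0 0 0 0",
)

```text
t: 13.68
tool_pos: [462.4, -27.1, 45.1]
tcp_rot: [1.0, 0.012, 0.0, -0.0]
ft_force: [-0.1, -0.2, -0.6]
opening: 13.3
grasp_force: 58.6
```

Call:
servo_tool(
  plan="0.0004 0 0 0; 0 0 0 0",
)

```text
t: 13.92
tool_pos: [462.6, -27.1, 45.1]
tcp_rot: [1.0, 0.012, -0.0, -0.0]
ft_force: [-1.5, -0.5, 0.6]
opening: 13.4
grasp_force: 58.7
```

Call:
servo_tool(
  plan="0.0004 0 0 0; 0 0 0 0",
)

```text
t: 14.18
tool_pos: [462.6, -27.1, 45.1]
tcp_rot: [1.0, 0.012, -0.001, -0.0]
ft_force: [-4.3, -0.4, 2.1]
opening: 13.4
grasp_force: 59.1
```

Call:
servo_tool(
  plan="0.0004 0 0 0; 0 0 0 0",
)

```text
t: 14.42
tool_pos: [462.6, -27.0, 45.1]
tcp_rot: [1.0, 0.012, -0.001, -0.0]
ft_force: [-5.7, -0.4, 5.3]
opening: 12.8
grasp_force: 59.6
```

Call:
servo_tool(
  plan="0 0 0 0; 0 0 0 0; 0 0 0 0; 0 0 0 0; 0 0 0 0",
)

```text
t: 15.05
tool_pos: [462.6, -27.0, 45.1]
tcp_rot: [1.0, 0.012, -0.001, -0.0]
ft_force: [-5.8, 0.7, 5.3]
opening: 13.0
grasp_force: 59.6
```

Call:
servo_tool(
  plan="-0.0006 0 0 0; -0.0006 0 0 0; -0.0005 0 0 0; 0 0 -0.0014 0; -0.0001 0 -0.0015 0; 0 0 -0.0015 0; 0 0 -0.0014 0; 0.0001 0 -0.0015 0; 0.0002 0 -0.0015 0; 0.0003 0 -0.0014 0; 0.0004 0 -0.0014 0; 0.0004 0 -0.0014 0; 0.0004 0 -0.0011 0; 0.0005 0 -0.0011 0; 0 0 0 0; 0 0 0 0",
)

```text
t: 17.05
tool_pos: [464.0, -27.1, 60.3]
tcp_rot: [1.0, 0.012, -0.0, 0.0]
ft_force: [-0.1, -0.2, -1.1]
opening: 13.3
grasp_force: 58.6
```

Run:
```python
from h import *
p,y=st()
s=bot.get_image("scene")
b=cv2.resize(s[190:260,250:340],(771,600),interpolation=cv2.INTER_CUBIC)
cv2.imwrite("pics/s4.png",b)
```

```text
t17.05 p [464.  -27.1  60.3] yaw 0.0238 z [-0.0001 -0.    ] F [-0.14 -0.2  -1.07] op 13.3 gf 58.6 j6 1.46
```

View pics/s4.png

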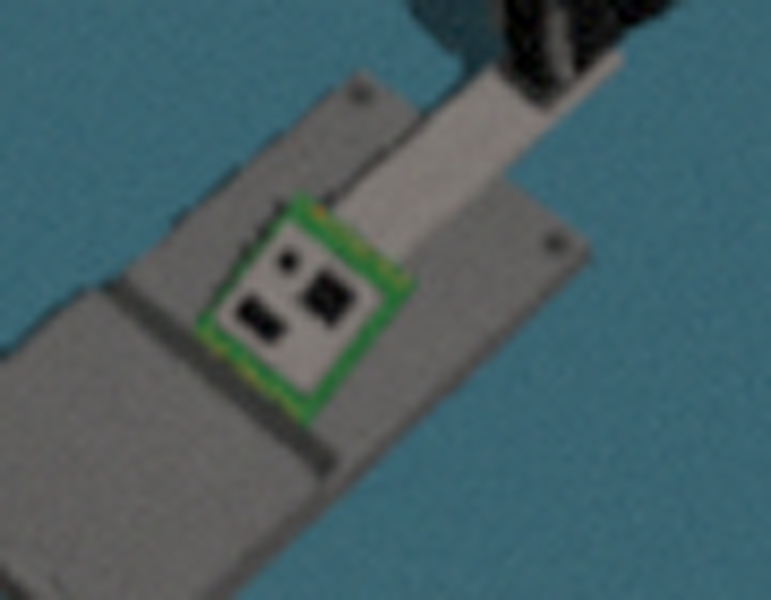

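The module is tilted by about 24° on the blade, its far edge at the ledge (crop (260,375)), tracking as planned.

Call:
servo_tool(
  plan="0.0008 0 -0.0021 0; 0.0009 0 -0.002 0; 0.0008 0 -0.0017 0; 0.0009 0 -0.0016 0; 0.001 0 -0.0015 0; 0.0011 0 -0.0015 0; 0.0011 0 -0.0015 0; 0.0012 0 -0.0014 0; 0.0013 0 -0.0014 0; 0.0013 0 -0.0013 0; 0.0014 0 -0.0012 0; 0.0014 0 -0.0012 0; 0.0015 0 -0.0011 0; 0.0016 0 -0.001 0; 0 0 0 0",
)

```text
t: 18.98
tool_pos: [480.6, -26.7, 80.9]
tcp_rot: [1.0, 0.012, 0.0, 0.0]
ft_force: [-0.4, -0.1, -0.7]
opening: 13.2
grasp_force: 58.6
```

Call:
servo_tool(
  plan="0.0016 0 -0.0009 0; 0.0017 0 -0.0009 0; 0.0017 0 -0.0008 0; 0.0017 0 -0.0007 0; 0.0018 0 -0.0006 0; 0.0018 0 -0.0006 0; 0.0018 0 -0.0005 0; 0.0019 0 -0.0004 0; 0 0 0 0; 0 0 0 0",
)

```text
t: 20.23
tool_pos: [494.3, -26.3, 86.2]
tcp_rot: [1.0, 0.012, -0.0, -0.0]
ft_force: [-0.2, 0.6, -1.2]
opening: 13.4
grasp_force: 58.6
```

Run:
```python
from h import *
p,y=st()
s=bot.get_image("scene")
b=cv2.resize(s[170:260,240:340],(667,600),interpolation=cv2.INTER_CUBIC)
cv2.imwrite("pics/s5.png",b)
```

```text
t20.23 p [494.3 -26.3  86.2] yaw 0.0238 z [-0.0001  0.    ] F [-0.16  0.62 -1.17] op 13.4 gf 58.6 j6 1.47
```

View pics/s5.png

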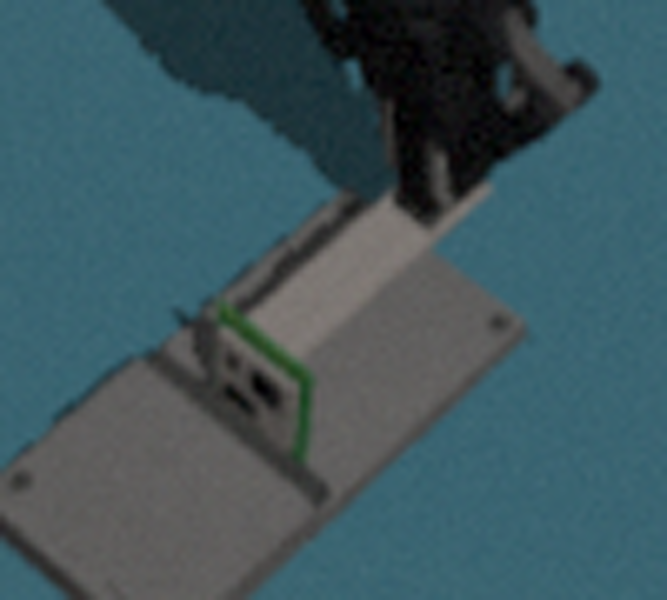

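The module stands at about 80°, leaning on the blade with its foot at the ledge. I raise the blade slightly and ease it past vertical.

Call:
servo_tool(
  plan="0.0015 0 -0.0006 0; 0.0015 0 -0.0006 0; 0.0015 0 -0.0004 0; 0.001 0 -0.0002 0; 0.001 0 0 0; 0.001 0 0 0; 0.0007 0 0 0; 0.0007 0 0 0; 0.0007 0 0 0; 0.0007 0 0 0; 0.0007 0 0 0; 0.0007 0 0 0; 0 0 0 0; 0 0 0 0",
)

```text
t: 22.02
tool_pos: [506.0, -26.0, 88.0]
tcp_rot: [1.0, 0.012, -0.0, 0.0]
ft_force: [0.2, 0.1, -2.0]
opening: 13.7
grasp_force: 58.6
```

Run:
```python
from h import *
p,y=st()
s=bot.get_image("scene")
b=cv2.resize(s[170:260,240:340],(667,600),interpolation=cv2.INTER_CUBIC)
cv2.imwrite("pics/s6.png",b)
h=cv2.cvtColor(s[170:280,220:340],cv2.COLOR_BGR2HSV);m=cv2.inRange(h,(45,80,40),(85,255,255))
print(cv2.boundingRect(cv2.findNonZero(m)),cv2.countNonZero(m),cv2.minAreaRect(cv2.findNonZero(m)))
```

```text
t22.02 p [506. -26.  88.] yaw 0.0238 z [-0. -0.] F [ 0.25  0.11 -1.98] op 13.7 gf 58.6 j6 1.47
(48, 48, 17, 21) 31 ((56.89299774169922, 57.21206283569336), (25.58270263671875, 3.6168642044067383), 48.57633590698242)
```

Call:
servo_tool(
  plan="0.0007 0 0 0; 0.0007 0 0 0; 0.0007 0 0 0; 0.0007 0 0 0; 0.0007 0 0 0; 0 0 0 0; 0 0 0 0; 0 0 0 0",
)

```text
t: 23.08
tool_pos: [509.5, -25.9, 88.0]
tcp_rot: [1.0, 0.012, -0.0, -0.0]
ft_force: [0.2, 0.1, -0.2]
opening: 13.1
grasp_force: 58.6
```

Run:
```python
from h import *
p,y=st()
s=bot.get_image("scene")
b=cv2.resize(s[170:280,220:340],(654,600),interpolation=cv2.INTER_CUBIC)
cv2.imwrite("pics/s7.png",b)
h=cv2.cvtColor(s[170:280,220:340],cv2.COLOR_BGR2HSV);m=cv2.inRange(h,(45,80,40),(85,255,255))
print(cv2.countNonZero(m),cv2.minAreaRect(cv2.findNonZero(m)))
```

```text
t23.07 p [509.5 -25.9  88. ] yaw 0.0238 z [-0.0001  0.    ] F [ 0.21  0.12 -0.19] op 13.1 gf 58.6 j6 1.47
113 ((50.76980972290039, 68.2943344116211), (17.691699981689453, 22.606060028076172), 47.48955154418945)
```

View pics/s7.png

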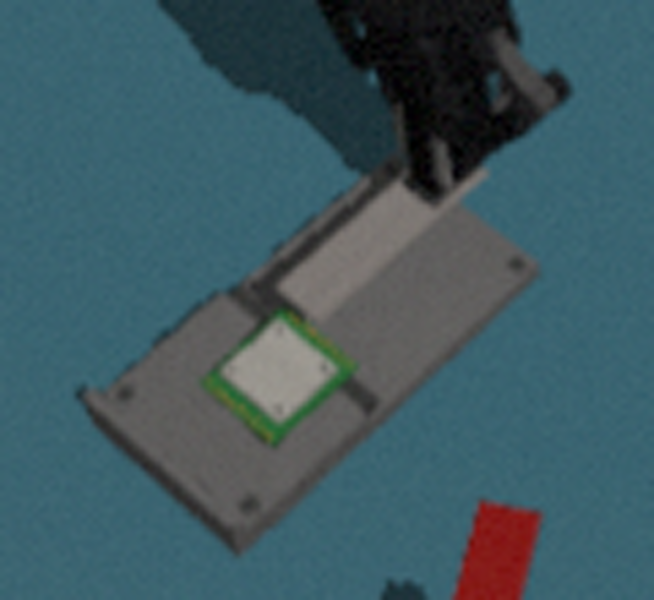

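Run:
```python
from h import *
S=lambda x,y:((x+.5)/5.45-.5+220,(y+.5)/5.4545-.5+170)
for p in [(288,310),(356,368),(277,443),(205,380)]: print(np.round(ray("scene",S(*p),24.5),1))
```

```text
[586.  -41.7  24.5]
[585.4  -0.   24.5]
[631.7   2.1  24.5]
[632.7 -41.6  24.5]
```

The crop shows the module upside down and flat past the ledge (near edge (288,310)-(356,368)), blade clear above. Now I return the lifter to the mat.

Call:
servo_tool(
  plan="-0.004 0 -0.001 0; -0.011 0 -0.005 0; -0.015 0 -0.006 0; -0.015 0 0 0; -0.0137 0 0 0; 0 -0.02 0 0; 0 -0.035 0 0; 0 -0.035 0 0; 0 -0.035 0 0; 0 -0.035 0 0; 0 -0.035 0 0; 0 -0.035 0 0; 0 -0.015 0.01 0; 0 0 0.02 0; 0 0 0.02 0; 0 0 0.009 0; 0 0 0.003 0; 0 0 0.001 0; 0 0 0 0; 0 0 0 0",
)

```text
t: 25.62
tool_pos: [445.3, 217.7, 37.5]
tcp_rot: [1.0, 0.012, 0.0, -0.0]
ft_force: [0.4, -0.0, -0.5]
opening: 13.1
grasp_force: 58.6
```

Call:
servo_tool(
  plan="0 0 0.0005 0; 0 0 0 0; 0 0 0 0",
)

```text
t: 26.0
tool_pos: [445.0, 217.6, 36.6]
tcp_rot: [1.0, 0.012, 0.0, -0.0]
ft_force: [-0.7, -0.1, -1.9]
opening: 13.1
grasp_force: 58.6
```

Call:
servo_tool(
  plan="0 0 0.0005 0; 0 0 0 0; 0 0 0 0",
)

```text
t: 26.38
tool_pos: [445.0, 217.6, 36.0]
tcp_rot: [1.0, 0.012, -0.0, 0.0]
ft_force: [-0.8, -0.6, -0.3]
opening: 13.0
grasp_force: 58.6
```

Call:
servo_tool(
  plan="0 0 0.0004 0; 0 0 0 0; 0 0 0 0",
)

```text
t: 26.75
tool_pos: [445.0, 217.6, 35.6]
tcp_rot: [1.0, 0.012, -0.0, -0.0]
ft_force: [0.1, 0.6, -0.0]
opening: 13.4
grasp_force: 58.6
```

Call:
servo_tool(
  plan="0 0 0.0004 0; 0 0 0 0; 0 0 0 0",
)

```text
t: 27.12
tool_pos: [445.0, 217.6, 35.2]
tcp_rot: [1.0, 0.012, -0.0, -0.0]
ft_force: [0.3, -0.8, 0.2]
opening: 13.2
grasp_force: 58.6
```

Call:
servo_tool(
  plan="0 0 0.0003 0; 0 0 0 0; 0 0 0 0",
)

```text
t: 27.5
tool_pos: [445.0, 217.6, 35.1]
tcp_rot: [1.0, 0.012, 0.0, -0.0]
ft_force: [-1.7, 0.3, 5.0]
opening: 13.2
grasp_force: 59.4
```

Contact with the mat. I open the jaws and withdraw straight up.

Call:
servo_tool(
  plan="0 0 0 0; 0 0 0 0; 0 0 0 0; 0 0 0 0; 0 0 0 0; 0 0 0 0; 0 0 0 0; 0 0 0 0; 0 0 -0.01 0; 0 0 -0.03 0; 0 0 -0.04 0; 0 0 -0.04 0; 0 0 -0.04 0; 0 0 -0.04 0; 0 0 0 0; 0 0 0 0",
  jaw=1,
)

```text
t: 29.5
tool_pos: [444.6, 217.4, 234.9]
tcp_rot: [1.0, 0.012, -0.0, 0.0]
ft_force: [-0.9, -0.8, 0.6]
opening: 85.6
grasp_force: 0.0
```

Run:
```python
from h import *
p,y=st()
s=bot.get_image("scene");t=bot.get_image("top")
c=np.zeros((600,800,3),np.uint8)
c[:,:400]=cv2.resize(s[190:310,220:420],(400,240),interpolation=cv2.INTER_CUBIC).repeat(1,0)[:0].reshape(0,400,3) if 0 else 0
c[:300,:500]=cv2.resize(s[190:310,220:420],(500,300),interpolation=cv2.INTER_CUBIC)
c[300:,:500]=cv2.resize(t[110:200,210:360],(500,300),interpolation=cv2.INTER_CUBIC)
cv2.imwrite("pics/s8.png",c)
```

```text
t29.50 p [444.6 217.4 234.9] yaw 0.0238 z [-0.0001 -0.    ] F [-0.86 -0.77  0.58] op 85.6 gf 0.0 j6 1.98
```

View pics/s8.png

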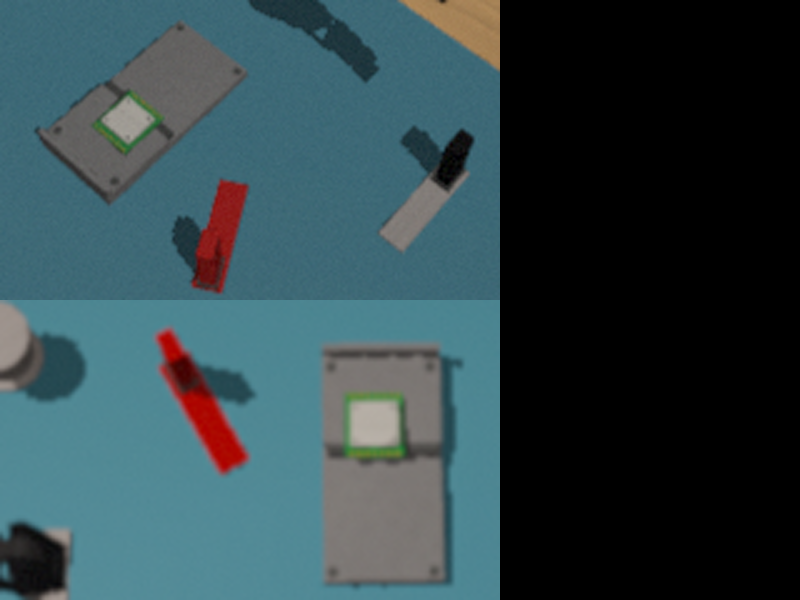

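The module lies upside down and flat on the high bed at (128,120) in the scene inset, its near board edge over the ledge. The lifter stands on the mat at (440,180), and the red look-alike has not moved.

```bash
python3 -c "
from plant import bot
print(bot.sign_off())"
```

```text
the job is handed in; nothing more can be done
None
```

The job is handed in at about 29.5 s: the module was pushed to the ledge at about 5 N for over half a second and lies upside down and flat on the high bed (near board edge about 4 mm over the ledge bar), and the lifter is back on the mat; I viewed 11 pictures, one over the limit of 10.

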